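Jog the parts polisher: filler cap down, bayonet lid on, hold it at the halfway mark

ROBOT

A 6-joint arm with a two-finger parallel gripper is mounted at the origin on a cart in front of the work surface, level with it; the furniture and walls round the work are solid. World frame = base frame: x ahead of the robot, y to its left, z up, the work surface at z = 0. Lengths are in m, angles in rad, forces in N, time in s.
With the tool pointing down it reaches from about 0.375 to 0.975 m from the base axis. Payload 3.8 kg.
Tool frame: the origin (TCP) lies midway between the tips of the shut fingers; the grasp point (between the pads) lies 19 mm behind it; z points along the fingers, y is the line along which they close (so a half turn about z gives the same grasp; the last joint's range is limited). The gripper opens to 85 mm and grips with 20 to 120 N. Pads are 22 mm wide; open, the fingers measure 114 mm over their backs; the gripper's body (76 mm by 85 mm) begins 54 mm behind the grasp point. The pads swing forward as they close: fully open they stand 13 mm farther back than shut.
Start: joints at [-1.206, 0.264, 1.604, -0, 1.274, -0.037], TCP at [0.264, -0.621, 0.231] pointing down, gripper open.
Joint ranges: [-2.63, 2.63], [-0.94, 2.18], [0.31, 2.57], [-1.31, 4.45], [0, 2.66], [-2.55, 2.55]. Speed limits (rad/s): [2.57, 2.57, 3.14, 3.14, 3.14, 3.14].

INTERFACE

Orientations are given as a unit quaternion [w, x, y, z].
In Python, from rig import status, eyes, env gives the robot as it stands. The module is installed in compiled form; this text tells all that it offers.
- The arm moves only by the tool play_rows, never from a script. Its argument "deltas" is a list of rows, each a list of 7 numbers: the shift along the tool's x, y, z scaled (see below), then the turn, a rotation vector about the tool's x, y, z scaled (see below), then the closure, from 0 (fully open) to 1 (shut). A call has 1 to 12 rows; each row is the pose to reach, as a shift and turn from the pose commanded when the call began, along the tool's axes at that moment; what a row does not reach only later rows make up. The controller multiplies each number of a shift by 0.3 m and each number of a turn by 90 degrees. A row lasts 1/12 s, in which the tool goes at most 41.7 mm and 7.16 degrees, less where a joint would pass 70% of its speed; a pose out of reach is approached as far as the arm can. A call with a number of a shift or a turn outside -1 to 1 is refused whole. A call with a gripper value outside its range is refused whole. The fingers move at their own pace and stop on an object; "force" is the grip in N (left out, the last holds). Time passes only in rows, so rows that repeat a pose let the fingers close. It gives the time, the measured TCP pose, the force, the opening and the grip force at its end, in the units of the state.
- status.sense(): the state, without advancing time (a new reading comes with each control period).
- eyes.get_image(name): name is "scene" or "top" or "wrist"; returns a dict with "pixels" (384x512x3 uint8, red, green, blue), "depth" (384x512 float32, m along the optical axis (not along the pixel's ray), 0 where there is no reading), "mtx" (3x3 intrinsics, pixels), "view" (4x4, takes a point from world to camera coordinates); the wrist camera has in their place "mount" (4x4, takes a point from camera to tool coordinates, whose origin is the TCP and whose axes are the flange's). Camera axes: x right, y up, looking along -z (the intrinsics and any distortion apply to the point x, -y, -z); pixel columns grow to the right and rows downward; lengths in m; the calibration is good to about 2 mm. A picture is of the moment at which its call begins: read the wrist's pose just before it.
- env.hand_in(): hands the job in; it is judged then, once.
The state is a dict: "clock": time; "joint_positions": joint angles; "joint_velocities": joint speeds; "effort": joint torques, N m; "tool_pos": TCP position; "eef_rot": TCP orientation; "wrist_force": force on the tool from outside, world axes, zero at the start; "ft_torque": the same for the moment, N m; "width": opening from 0.0 (shut) to 1.0 (fully open); "gripper_force": force on a finger pad.
Only numpy, scipy, OpenCV 4.12 (cv2) and the standard library are available. Lean on these libraries where they do the work, as an engineer would, in place of code of your own. Each camera call takes 0.05 s, during which the arm holds its last target. There are 200 camera calls.

TASK

Get the bench polisher ready and jog it: first screw its loose red filler cap down tight (clockwise), then fit the lid with the yellow grip into the bowl, its bar in line with the white marks, until it is fully home. Twist the lid clockwise to the green marks, halfway to the lock, against the spring - not on to the red marks, where it clicks and starts the full cycle - and finish still gripping it, holding it steady at the green marks. Leave the other things on the bench alone.

Things in the scene. Friction and masses are not known exactly. Their poses are not given: they have to be found in the camera images.
- polisher: Green bench machine, fixed, 152 x 256 x 62 mm; origin under its centre, z up, front to -x. Aluminium bowl, 114 mm outside, at its -y end (mouth); filler neck with red cap at its +y end, 122 mm from the bowl's axis. On the bowl's rim: white entry marks at +x and -x of the bowl, green marks 45 degrees clockwise from them (seen from above), red marks 90 degrees clockwise.
- mouth (a point): Centre of the bowl's mouth, level with its rim, 112 mm above the bench; axes as the polisher's. Bore 84 mm across through a lip 7 mm thick, with two gaps for the lid's lugs at +x and -x (the white marks), each spanning +-18 degrees and open to 94 mm across. The lugs turn below the lip.
- jog_ring (a joint): Spring-loaded switch ring under the lip, rad, 0 at rest, grows clockwise from above. The lid's lugs push it after 0.14 of free play: about 0.65 with the lid at the green marks. Spring 0.06 N m at 0, 0.14 at 0.65; it turns the lid back if let go. From 0.8 two spring plungers resist too (0.3 N m more) and click in behind the lugs at the red marks (1.4).
- lid: Loose lid, 0.14-0.28 kg, same both ways round. Origin: centre of its underside; z up, x along the grip bar. Spigot 80 mm across, 17 deep; two lugs at its foot in line with the bar, 90 mm over both, 18 wide, tops at 8.5; black flange 100 mm across, 17 to 25 mm up; yellow bar 70 x 18 mm, 25 to 51 mm up. Starts standing on the bench left or right of the polisher. Home: origin 17 mm below the rim.
- cap_grip (a point): Centre of the top of the wing on the red filler cap, on the cap's axis, 144 mm above the bench; z up, x along the wing; turns with the cap. The wing is 46 mm long, 14 thick and 26 high and stands on the round cap, 52 mm across.
- filler_cap (a joint): Captive screw cap, rad: 0 = screwed down tight against its stop, the wing then along the polisher's x, in line with two white ticks beside the neck; positive = loose, anticlockwise from above. Starts at 0.7 to 1.2. Friction 0.05 N m; it stays where it is left, cannot come off and does not rise noticeably.
- wax_tin: Bystander: round blue tin 95 mm across, 38 mm high, origin under its centre. It stands left or right of the polisher, on the side where the lid is not.
- coffee_mug: Bystander: white mug, 86 mm high, origin under its centre, back left.
- glue_bottle: Bystander: orange squeeze bottle, 202 mm high, 67 mm across, origin under its centre, back right.
Not all that is in view belongs to the job. Leave any brown or orange look-alike of the lid alone.

How it is judged:
By the outcome, as a careful person would: the job done as asked, in the order asked, and still so for the second after the job is handed in, while the arm keeps its last pose, push and grip.
It also fails if it takes over 61 s, if anything falls off the work surface, if the arm or the gripper's body presses on something with over 40 N, if the wrist force passes 120 N, or if a joint passes its speed limit or range.

## Working session

There is one attempt and no reset: what is moved stays moved. The work goes in short steps, Python scripts to look and compute and a tool call to move; the robot and the scene stay as the last step left them, time stands still between calls to the robot, and variables do not carry over. Pictures are saved under pics/ and viewed, at most 10 in all, crops included, and the job is handed in when it is done.

Besides the shell and the picture viewer there is one more tool, called after ">>>" by a JSON object that holds its "method" and its "body", one argument or row to a line. play_rows: Moves the arm, as the interface text tells. Shifts and turns lie within -1 to 1; 1 stands for 0.3 m of shift or 90 degrees of turn. Its arguments: {"type":"object","properties":{"deltas":{"type":"array"},"force":{"type":"number"}},"required":["deltas"]}

```bash
ls; mkdir -p pics
cat > h.py <<'E'
import numpy as np, cv2
from rig import status, eyes, env
from scipy.spatial.transform import Rotation as R
def pose():
    s=status.sense(); q=s["eef_rot"]; return np.array(s["tool_pos"]), R.from_quat([q[1],q[2],q[3],q[0]]), s
def grab(name):
    p,r,s=pose(); d=eyes.get_image(name)
    if name=="wrist":
        T=np.eye(4);T[:3,:3]=r.as_matrix();T[:3,3]=p; d["c2w"]=T@np.array(d["mount"])
    else: d["c2w"]=np.linalg.inv(np.array(d["view"]))
    return d
def pts(d,uv,depth=None,z=None):
    uv=np.atleast_2d(uv).astype(float);K=np.array(d["mtx"]);M=d["c2w"]
    ray=np.c_[(uv[:,0]-K[0,2])/K[0,0],-(uv[:,1]-K[1,2])/K[1,1],-np.ones(len(uv))]
    if z is None:
        dd=d["depth"][uv[:,1].astype(int),uv[:,0].astype(int)]
        return (ray*dd[:,None])@M[:3,:3].T+M[:3,3]
    w=ray@M[:3,:3].T; t=(z-M[2,3])/w[:,2]; return M[:3,3]+w*t[:,None]
def proj(d,P):
    P=np.atleast_2d(P);V=np.linalg.inv(d["c2w"]);c=P@V[:3,:3].T+V[:3,3];K=np.array(d["mtx"])
    return np.c_[K[0,0]*c[:,0]/-c[:,2]+K[0,2],-K[1,1]*c[:,1]/-c[:,2]+K[1,2]]
def save(d,n): cv2.imwrite("pics/"+n,cv2.cvtColor(d["pixels"],cv2.COLOR_RGB2BGR))
E
python3 - <<'E'
from h import *
ims=[grab(n) for n in("top","scene")]
im=np.hstack([d["pixels"] for d in ims]); 
cv2.imwrite("pics/a.png",cv2.cvtColor(cv2.resize(im,(800,300),interpolation=cv2.INTER_AREA),cv2.COLOR_RGB2BGR))
save(ims[0],"top.png")
for d in ims: print(d["c2w"].round(3).tolist(), np.array(d["mtx"]).round(1).tolist(), [k for k in d])
d=ims[0]; hsv=cv2.cvtColor(d["pixels"],cv2.COLOR_RGB2HSV)
for nm,lo,hi in (("yellow",(22,120,100),(34,255,255)),("red",(0,150,70),(6,255,255)),("red2",(174,150,70),(180,255,255)),("orange",(7,120,70),(21,255,255)),("green",(40,80,40),(85,255,255)),("blue",(95,100,40),(125,255,255))):
    m=cv2.inRange(hsv,lo,hi); n,l,st,c=cv2.connectedComponentsWithStats(m)
    for i in range(1,n):
        if st[i,4]>25:
            q=pts(d,np.argwhere(l==i)[:,::-1]); print(nm,st[i].tolist(),c[i].round(1),np.median(q,0).round(3),q[:,2].max().round(3))
E
```

```text
pics
[[0.027, 0.988, -0.153, 0.382], [-1.0, 0.024, -0.019, -0.077], [-0.015, 0.153, 0.988, 1.529], [0.0, 0.0, 0.0, 1.0]] [[463.7, 0.0, 251.5], [0.0, 463.7, 189.9], [0.0, 0.0, 1.0]] ['pixels', 'depth', 'mtx', 'view', 'c2w']
[[0.854, 0.212, -0.476, -0.179], [-0.521, 0.379, -0.765, -1.305], [0.019, 0.901, 0.434, 0.829], [0.0, 0.0, 0.0, 1.0]] [[438.6, 0.0, 255.5], [0.0, 438.6, 190.3], [0.0, 0.0, 1.0]] ['pixels', 'depth', 'mtx', 'view', 'c2w']
yellow [267, 110, 16, 19, 130] [274.6 119.1] [ 0.849 -0.12   0.052] 0.061
yellow [108, 126, 33, 14, 229] [124.1 132.7] [0.799 0.386 0.023] 1.529
yellow [272, 150, 18, 18, 117] [280.4 158.2] [ 0.718 -0.139  0.052] 1.529
yellow [491, 215, 4, 17, 27] [492.4 223.1] [ 0.527 -0.834  0.014] 0.021
yellow [314, 221, 21, 15, 147] [324.  228.1] [ 0.494 -0.283  0.051] 0.059
yellow [322, 271, 22, 12, 143] [332.4 276.5] [ 0.344 -0.309  0.052] 0.06
red [195, 0, 11, 5, 31] [199.8   1.6] [1.174 0.125 0.199] 0.207
red [217, 203, 17, 16, 162] [225.2 210.8] [0.533 0.028 0.12 ] 0.149
red [253, 276, 45, 11, 156] [274.7 280.9] [ 0.323 -0.13   0.01 ] 0.017
orange [260, 108, 29, 28, 485] [274.6 121.7] [ 0.847 -0.12   0.026] 1.529
orange [266, 145, 30, 30, 586] [280.3 160.2] [ 0.715 -0.141  0.026] 1.529
orange [385, 162, 8, 10, 50] [388.9 166.1] [ 0.688 -0.476  0.111] 0.117
orange [372, 180, 32, 25, 427] [385.6 193.6] [ 0.597 -0.463  0.122] 1.529
orange [317, 261, 28, 19, 298] [329.  268.7] [ 0.367 -0.3    0.026] 1.529
orange [318, 274, 29, 18, 265] [334.1 284.1] [ 0.319 -0.319  0.026] 1.529
green [209, 189, 81, 48, 1744] [238.  215.2] [ 0.512 -0.004  0.062] 1.529
green [264, 188, 23, 14, 142] [278.9 192.2] [ 0.606 -0.14   0.063] 0.113
green [85, 205, 11, 29, 198] [ 90.  218.9] [0.506 0.476 0.026] 1.529
blue [121, 224, 28, 27, 566] [134.8 236.8] [0.451 0.322 0.038] 1.529
```

View pics/top.png

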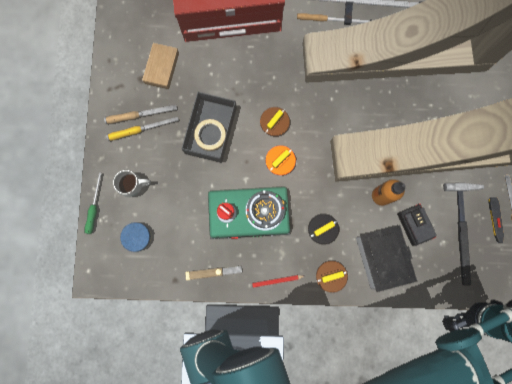

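View pics/a.png

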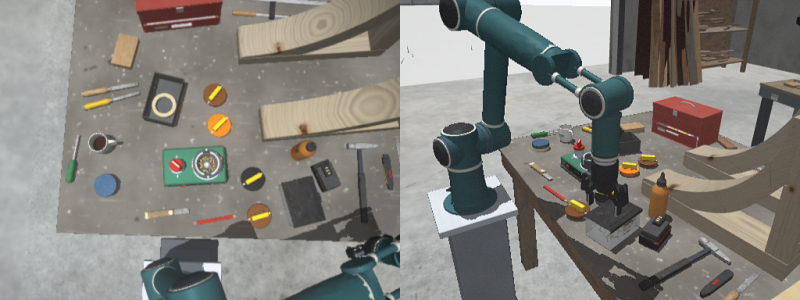

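The top view shows four lid look-alikes: brown (275,121), orange (280,160), brown (332,276) and the black-flanged one at (324,228). I choose (324,228), which stands just right of the polisher. The cap is at (226,211) and the bowl at (266,210).

Run:
```python
from h import *
p,r,s=pose(); print(p.round(3),r.as_matrix().round(3).tolist(),s["width"],s["clock"])
d=grab("top"); hsv=cv2.cvtColor(d["pixels"],cv2.COLOR_RGB2HSV)
cv2.imwrite("pics/crop.png",cv2.cvtColor(cv2.resize(d["pixels"][180:250,200:350],(750,350),interpolation=cv2.INTER_CUBIC),cv2.COLOR_RGB2BGR))
uv=np.argwhere(d["depth"]>0)[:,::-1]; P=pts(d,uv); c=d["pixels"][uv[:,1],uv[:,0]].astype(int); H=hsv[uv[:,1],uv[:,0]]
def sel(m,n):
    q=P[m]; ctr=q[:,:2].mean(0); (a,(w,h),t)=cv2.minAreaRect(q[:,:2].astype(np.float32)); 
    e,v=np.linalg.eigh(np.cov(q[:,:2].T)); v=v[:,1]
    print(n,len(q),ctr.round(4),"rect",np.round(a,4),round(w,3),round(h,3),round(t,1),"pca deg",np.degrees(np.arctan2(v[1],v[0])).round(1),"z",np.median(q[:,2]).round(3))
near=lambda x,y,rr:np.hypot(P[:,0]-x,P[:,1]-y)<rr
sel(near(.533,.03,.05)&(P[:,2]>.135)&(P[:,2]<.16),"wing")
sel(near(.494,-.283,.06)&(P[:,2]>.042)&(P[:,2]<.065),"bar")
sel(near(.494,-.283,.08)&(P[:,2]>.019)&(P[:,2]<.065),"lid")
g=(H[:,0]>40)&(H[:,0]<85)&(H[:,1]>80)&near(.53,-.03,.2)&(P[:,2]>.05)&(P[:,2]<.075)
sel(g,"body")
for lo in(.1,): sel(near(.53,-.1,.1)&(P[:,2]>lo)&(P[:,2]<.125)&(P[:,1]<-.035),"rim")
```

```text
[ 0.264 -0.621  0.23 ] [[0.92, 0.391, -0.001], [0.391, -0.92, 0.002], [0.0, -0.002, -1.0]] 0.9995383419087995 0.1
wing 71 [0.5347 0.0284] rect [0.5349 0.0285] 0.045 0.013 53.6 pca deg 53.5 z 0.145
bar 124 [ 0.4946 -0.2831] rect [ 0.4948 -0.2833] 0.018 0.069 32.2 pca deg 121.4 z 0.051
lid 745 [ 0.4946 -0.283 ] rect [ 0.4964 -0.2831] 0.098 0.098 1.5 pca deg 88.2 z 0.027
body 1857 [ 0.5323 -0.0172] rect [ 0.5388 -0.0408] 0.146 0.251 4.7 pca deg 90.2 z 0.063
rim 493 [ 0.5454 -0.0926] rect [ 0.5453 -0.0927] 0.113 0.113 81.0 pca deg 107.1 z 0.113
```

View pics/crop.png

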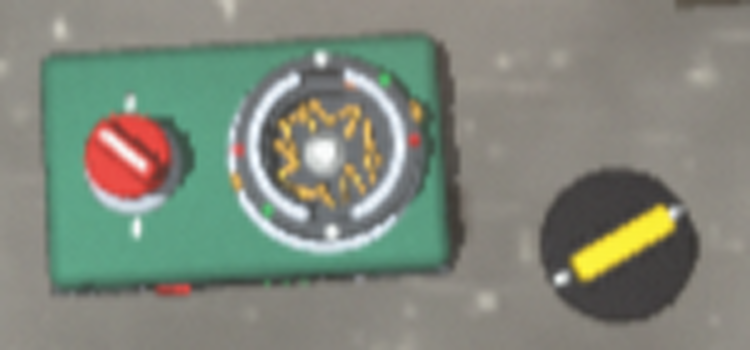

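The black lid with the yellow bar is confirmed at crop (620,245). The wing lies about 49° off the ticks. The cap–bowl distance measures 121.7 mm against the 122 stated, so the polisher's yaw is about 4.9°.

>>> {"method": "play_rows", "body": {
  "deltas": [
    [0.838,-0.819,0,0,0,-0.339,0],
    [0.838,-0.819,0,0,0,-0.339,0],
    [0.838,-0.819,0,0,0,-0.339,0],
    [0.838,-0.819,0,0,0,-0.339,0],
    [0.838,-0.819,0,0,0,-0.339,0],
    [0.838,-0.819,0,0,0,-0.339,0],
    [0.838,-0.819,0,0,0,-0.339,0],
    [0.838,-0.819,0,0,0,-0.339,0],
    [0.838,-0.819,0,0,0,-0.339,0]
  ]
}}

```text
clock: 0.9
tool_pos: [0.4, -0.2925, 0.231]
eef_rot: [-0.001, 0.892, 0.451, 0.001]
wrist_force: [-0.2, -0.1, -0.3]
width: 1.0
gripper_force: 0.0
```

```bash
cat >> h.py <<'E'
def go(x,y,z,psi):
    "deltas (scaled) from the measured pose to tool down at x,y,z, heading psi deg"
    p,r,s=pose(); a=np.radians(psi); c,n=np.cos(a),np.sin(a)
    G=R.from_matrix([[c,n,0],[n,-c,0],[0,0,-1]])
    sh=r.inv().apply(np.array([x,y,z])-p); rv=(r.inv()*G).as_rotvec()
    m=r.as_matrix(); print("t",round(s["clock"],2),"p",p.round(4),"psi",np.degrees(np.arctan2(m[1,0],m[0,0])).round(2),"w",round(s["width"],3),"F",np.round(s["wrist_force"],1),"T",np.round(s["ft_torque"],2),"g",round(s["gripper_force"],1))
    print("  delta",(sh/.3).round(4),(np.degrees(rv)/90).round(4),"rows",max(np.linalg.norm(sh)/.0417,np.degrees(np.linalg.norm(rv))/7.16).round(1))
E
python3 -c "
from h import *
go(.535,.0285,.23,53.5)"
```

```text
t 0.9 p [ 0.4    -0.2925  0.231 ] psi 53.66 w 1.0 F [-0.2 -0.1 -0.3] T [ 0.03 -0.04 -0.02] g 0.0
  delta [ 1.1285 -0.2716  0.0058] [-0.0007 -0.0013  0.0017] rows 8.4
```

>>> {"method": "play_rows", "body": {
  "deltas": [
    [0.98,-0.236,0.005,0,0,0,0],
    [0.98,-0.236,0.005,0,0,0,0],
    [0.98,-0.236,0.005,0,0,0,0],
    [0.98,-0.236,0.005,0,0,0,0],
    [0.98,-0.236,0.005,0,0,0,0],
    [0.98,-0.236,0.005,0,0,0,0],
    [0.98,-0.236,0.005,0,0,0,0],
    [0.98,-0.236,0.005,0,0,0,0],
    [0.98,-0.236,0.005,0,0,0,0]
  ]
}}

```text
clock: 1.65
tool_pos: [0.5177, -0.0154, 0.2295]
eef_rot: [-0.0, 0.892, 0.452, 0.0]
wrist_force: [0.2, -0.5, -0.1]
width: 1.0
gripper_force: 0.0
```

```bash
python3 -c "
from h import *
d=grab('wrist'); save(d,'w1.png')
uv=np.argwhere(d['depth']>0)[:,::-1]; P=pts(d,uv)
H=cv2.cvtColor(d['pixels'],cv2.COLOR_RGB2HSV)[uv[:,1],uv[:,0]]
m=(np.hypot(P[:,0]-.535,P[:,1]-.0285)<.04)&(abs(P[:,2]-.144)<.006)
q=P[m]; print(len(q)); 
if len(q): print(q.mean(0).round(4),cv2.minAreaRect(q[:,:2].astype(np.float32)),np.median(q[:,2]))
m=(np.hypot(P[:,0]-.545,P[:,1]+.0927)<.07)&(abs(P[:,2]-.112)<.006)
q=P[m]; print(len(q)); 
if len(q): print(q.mean(0).round(4),cv2.minEnclosingCircle(q[:,:2].astype(np.float32)),np.median(q[:,2]))
go(.535,.0285,.16,53.5)"
```

```text
937
[0.5337 0.0317 0.1436] ((0.5334876179695129, 0.03131566941738129), (0.04543120414018631, 0.013675753027200699), 52.341575622558594) 0.143663778128615
3811
[ 0.5435 -0.0799  0.1115] ((0.5432088375091553, -0.08745138347148895), 0.05973592773079872) 0.11171751074209552
t 1.7 p [ 0.517  -0.0172  0.2294] psi 53.73 w 1.002 F [-0.1 -0.3 -0.1] T [-0.04  0.04  0.03] g 0.0
  delta [ 0.1584 -0.0415  0.2311] [-0.0004  0.0006  0.0025] rows 2.0
```

View pics/w1.png

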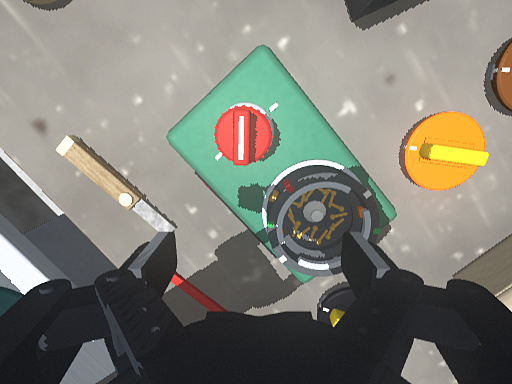

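Wrist view: the red cap at (243,138) has its wing nearly vertical, the bowl is at (318,215), and the yellow-on-orange decoy is at (445,150).

```bash
cat >> h.py <<'E'
def circ(d,x,y,zz,r0,r1):
    uv=np.argwhere(d['depth']>0)[:,::-1]; P=pts(d,uv); rr=np.hypot(P[:,0]-x,P[:,1]-y)
    q=P[(rr>r0)&(rr<r1)&(abs(P[:,2]-zz)<.004)]
    return q
def wing(d,x,y,zz,rad,tol=.005):
    uv=np.argwhere(d['depth']>0)[:,::-1]; P=pts(d,uv)
    q=P[(np.hypot(P[:,0]-x,P[:,1]-y)<rad)&(abs(P[:,2]-zz)<tol)]
    a,(w,h),t=cv2.minAreaRect(q[:,:2].astype(np.float32)); e,v=np.linalg.eigh(np.cov(q[:,:2].T)); v=v[:,1]
    print("wing",len(q),q.mean(0).round(4),np.round(a,4),round(w,4),round(h,4),"deg",np.degrees(np.arctan2(v[1],v[0])).round(2)%180)
E
python3 -c "
from h import *
d=grab('wrist'); d=grab('wrist')
wing(d,.534,.03,.144,.035)
H=cv2.cvtColor(d['pixels'],cv2.COLOR_RGB2HSV)
m=cv2.inRange(H,(0,0,190),(180,60,255)); n,l,st,c=cv2.connectedComponentsWithStats(m)
for i in range(1,n):
    if 15<st[i,4]<400:
        q=pts(d,np.argwhere(l==i)[:,::-1]); z=np.median(q[:,2])
        if .05<z<.15: print(st[i].tolist(),np.median(q,0).round(4))
go(.534,.03,.16,53)"
```

```text
wing 933 [0.5339 0.0316 0.1436] [0.5334 0.0309] 0.0461 0.0132 deg 51.94
[228, 99, 38, 12, 125] [0.5555 0.051  0.0651]
[268, 99, 9, 10, 47] [0.573  0.035  0.0626]
[237, 112, 6, 44, 227] [0.5339 0.0326 0.1443]
[214, 149, 7, 9, 36] [0.4927 0.0286 0.0628]
[262, 208, 5, 19, 66] [ 0.4914 -0.0614  0.0679]
[278, 252, 8, 8, 40] [ 0.4901 -0.0944  0.1124]
[297, 256, 32, 11, 179] [ 0.5107 -0.1205  0.1117]
[494, 287, 10, 8, 18] [ 0.6711 -0.3183  0.0691]
[497, 290, 15, 22, 145] [ 0.6694 -0.3222  0.0804]
t 1.8 p [ 0.5165 -0.019   0.2294] psi 53.53 w 1.004 F [-0.6 -1.8 -1.1] T [0.01 0.02 0.04] g 0.0
  delta [ 0.1663 -0.0502  0.2312] [-0.0003  0.0007  0.0059] rows 2.1
```

>>> {"method": "play_rows", "body": {
  "deltas": [
    [0.164,-0.046,0.2,0,0,0.01,0],
    [0.164,-0.046,0.2,0,0,0.01,0],
    [0.164,-0.046,0.2,0,0,0.01,0],
    [0.164,-0.046,0.2,0,0,0.01,0],
    [0.164,-0.046,0.2,0,0,0.01,0]
  ]
}}

```text
clock: 2.22
tool_pos: [0.5351, 0.0279, 0.17]
eef_rot: [0.0, 0.897, 0.443, -0.0]
wrist_force: [-0.2, -0.1, 0.4]
width: 0.994
gripper_force: 0.0
```

```bash
python3 -c "
from h import *
go(.5335,.0308,.122,52.5)"
```

```text
t 2.22 p [0.5351 0.0279 0.17  ] psi 52.55 w 0.994 F [-0.2 -0.1  0.4] T [-0.01 -0.05  0.08] g 0.0
  delta [ 0.0045 -0.01    0.1601] [0.0002 0.0004 0.0006] rows 1.2
```

>>> {"method": "play_rows", "body": {
  "deltas": [
    [0.003,-0.009,0.08,0,0,0,0],
    [0.003,-0.009,0.16,0,0,0,0],
    [0.003,-0.009,0.16,0,0,0,0],
    [0.003,-0.009,0.16,0,0,0,1],
    [0.003,-0.009,0.16,0,0,0,1],
    [0.003,-0.009,0.16,0,0,0,1],
    [0.003,-0.009,0.16,0,0,0,1],
    [0.003,-0.009,0.16,0,0,0,1],
    [0.003,-0.009,0.16,0,0,0,1],
    [0.003,-0.009,0.16,0,0,0,1],
    [0.003,-0.009,0.16,0,0,0,1]
  ],
  "force": 40
}}

```text
clock: 3.13
tool_pos: [0.5343, 0.0319, 0.1229]
eef_rot: [0.0, 0.896, 0.443, 0.001]
wrist_force: [-1.0, -0.9, 5.8]
width: 0.155
gripper_force: 42.5
```

```bash
python3 -c "
from h import *
go(.5335,.0308,.122,4.7)"
```

```text
t 3.13 p [0.5343 0.0319 0.1229] psi 52.65 w 0.155 F [-1.  -0.9  5.8] T [-0.05  0.25  0.03] g 42.5
  delta [-0.0044  0.0001  0.003 ] [ 5.000e-04 -8.000e-04  5.328e-01] rows 6.7
```

>>> {"method": "play_rows", "body": {
  "deltas": [
    [0,0,-0.003,0,0,0.08,1],
    [0,0,-0.003,0,0,0.15,1],
    [0,0,-0.003,0,0,0.22,1],
    [0,0,-0.003,0,0,0.29,1],
    [0,0,-0.003,0,0,0.36,1],
    [0,0,-0.003,0,0,0.43,1],
    [0,0,-0.003,0,0,0.5,1],
    [0,0,-0.003,0,0,0.54,1],
    [0,0,-0.003,0,0,0.56,1],
    [0,0,-0.003,0,0,0.58,1],
    [0,0,-0.003,0,0,0.58,1]
  ]
}}

```text
clock: 4.05
tool_pos: [0.534, 0.0316, 0.123]
eef_rot: [0.001, 1.0, 0.005, 0.0]
wrist_force: [-0.6, -0.9, 1.9]
width: 0.154
gripper_force: 65.2
```

```bash
python3 -c "
from h import *
go(.5335,.0308,.122,4.7)"
```

```text
t 4.05 p [0.534  0.0316 0.123 ] psi 0.6 w 0.154 F [-0.6 -0.9  1.9] T [-0.23 -0.04  1.38] g 65.2
  delta [-0.0017  0.0026  0.0034] [ 0.0009 -0.0004 -0.0455] rows 0.6
```

>>> {"method": "play_rows", "body": {
  "deltas": [
    [0,0,0,0,0,-0.025,1],
    [0,0,0,0,0,-0.025,0.6],
    [0,0,0,0,0,-0.025,0],
    [0,0,0,0,0,-0.025,0],
    [0,0,0,0,0,-0.025,0],
    [0,0,0,0,0,-0.025,0],
    [0,0,-0.15,0,0,-0.025,0],
    [0,0,-0.3,0,0,-0.025,0],
    [0,0,-0.36,0,0,-0.025,0],
    [0,0,-0.36,0,0,-0.025,0],
    [0,0,-0.36,0,0,-0.025,0],
    [0,0,-0.36,0,0,-0.025,0]
  ]
}}

```text
clock: 5.05
tool_pos: [0.5331, 0.0318, 0.2301]
eef_rot: [-0.0, 1.0, 0.023, -0.0]
wrist_force: [-1.0, 0.4, -0.3]
width: 0.997
gripper_force: 0.0
```

```bash
python3 -c "
from h import *
d=grab('wrist'); save(d,'w2.png')
wing(d,.534,.03,.144,.035)
go(.495,-.283,.23,-58)
t=grab('top'); wing(t,.5348,.0285,.144,.035,.01)"
```

```text
wing 805 [0.5344 0.0316 0.1435] [0.5332 0.0315] 0.0457 0.0139 deg 4.72999999999999
t 5.1 p [0.5326 0.0318 0.2291] psi 2.67 w 0.995 F [-0.7 -0.5  0.5] T [-0.02 -0.04  0.  ] g 0.0
  delta [-0.174   1.0425 -0.0025] [0.0008 0.0015 0.6741] rows 8.5
wing 17 [0.5173 0.0278 0.1443] [0.5181 0.0282] 0.0119 0.0099 deg 146.25
```

View pics/w2.png

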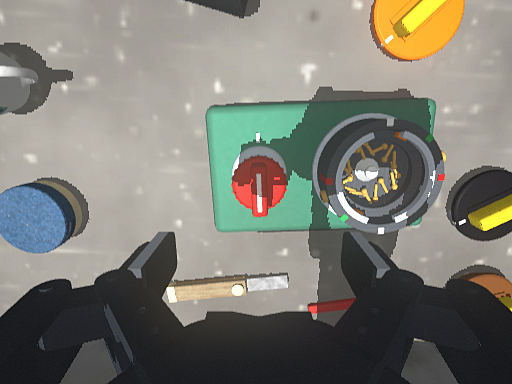

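The cap at (258,182) now has its wing at 4.7°, in line with the ticks. On to the lid.

>>> {"method": "play_rows", "body": {
  "deltas": [
    [-0.173,0.99,0,0,0,0.674,0],
    [-0.173,0.99,0,0,0,0.674,0],
    [-0.173,0.99,0,0,0,0.674,0],
    [-0.173,0.99,0,0,0,0.674,0],
    [-0.173,0.99,0,0,0,0.674,0],
    [-0.173,0.99,0,0,0,0.674,0],
    [-0.173,0.99,0,0,0,0.674,0],
    [-0.173,0.99,0,0,0,0.674,0],
    [-0.173,0.99,0,0,0,0.674,0],
    [-0.173,0.99,0,0,0,0.674,0],
    [-0.173,0.99,0,0,0,0.674,0]
  ]
}}

```text
clock: 6.07
tool_pos: [0.4947, -0.267, 0.2288]
eef_rot: [-0.0, 0.875, -0.484, -0.002]
wrist_force: [-0.6, 0.3, -0.5]
width: 0.998
gripper_force: 0.0
```

```bash
python3 -c "
from h import *
d=grab('wrist'); save(d,'w3.png')
wing(d,.4935,-.28,.051,.05)
wing(d,.4935,-.28,.025,.06)
go(.4935,-.28,.12,-58)"
```

```text
wing 881 [ 0.4941 -0.2823  0.0504] [ 0.493  -0.2812] 0.0177 0.0684 deg 121.53
wing 3926 [ 0.4947 -0.2831  0.025 ] [ 0.4935 -0.2808] 0.0988 0.0992 deg 32.47999999999999
t 6.12 p [ 0.495  -0.2666  0.2292] psi -57.86 w 0.997 F [ 0.9  0.7 -0.5] T [ 0.03 -0.05  0.03] g 0.0
  delta [0.0359 0.0277 0.364 ] [0.0007 0.0015 0.0015] rows 2.6
```

>>> {"method": "play_rows", "body": {
  "deltas": [
    [0.038,0.029,0.1,0,0,-0.006,0],
    [0.038,0.029,0.24,0,0,-0.006,0],
    [0.038,0.029,0.36,0,0,-0.006,0],
    [0.038,0.029,0.4,0,0,-0.006,0],
    [0.038,0.029,0.4,0,0,-0.006,0],
    [0.038,0.029,0.4,0,0,-0.006,0]
  ]
}}

```text
clock: 6.62
tool_pos: [0.4944, -0.2808, 0.1107]
eef_rot: [-0.0, 0.877, -0.48, -0.001]
wrist_force: [0.7, 0.2, -0.3]
width: 0.998
gripper_force: 0.0
```

```bash
python3 -c "
from h import *
go(.4934,-.281,.030,-58.4)"
```

```text
t 6.62 p [ 0.4944 -0.2808  0.1107] psi -57.34 w 0.998 F [ 0.7  0.2 -0.3] T [ 0.01 -0.03  0.02] g 0.0
  delta [-0.0011  0.0031  0.269 ] [0.0003 0.0007 0.0118] rows 1.9
```

>>> {"method": "play_rows", "body": {
  "deltas": [
    [-0.001,0.003,0.12,0,0,0.012,0],
    [-0.001,0.003,0.22,0,0,0.012,0],
    [-0.001,0.003,0.269,0,0,0.012,0],
    [-0.001,0.003,0.269,0,0,0.012,0],
    [-0.001,0.003,0.269,0,0,0.012,1],
    [-0.001,0.003,0.269,0,0,0.012,1],
    [-0.001,0.003,0.269,0,0,0.012,1],
    [-0.001,0.003,0.269,0,0,0.012,1],
    [-0.001,0.003,0.269,0,0,0.012,1],
    [-0.001,0.003,0.269,0,0,0.012,1],
    [-0.001,0.003,0.269,0,0,0.012,1],
    [-0.001,0.003,0.269,0,0,0.012,1]
  ],
  "force": 80
}}

```text
clock: 7.62
tool_pos: [0.4944, -0.2824, 0.0315]
eef_rot: [0.0, 0.872, -0.489, 0.001]
wrist_force: [-0.6, 0.9, 6.9]
width: 0.195
gripper_force: 81.1
```

```bash
python3 -c "
from h import *
go(.4934,-.281,.23,-58.4)"
```

```text
t 7.62 p [ 0.4944 -0.2824  0.0315] psi -58.52 w 0.195 F [-0.6  0.9  6.9] T [0.11 0.17 0.03] g 81.1
  delta [-4.400e-03 -2.000e-04 -6.617e-01] [-0.0007 -0.0013 -0.0014] rows 4.8
```

>>> {"method": "play_rows", "body": {
  "deltas": [
    [0,0,-0.1,0,0,0,1],
    [0,0,-0.2,0,0,0,1],
    [0,0,-0.32,0,0,0,1],
    [0,0,-0.44,0,0,0,1],
    [0,0,-0.54,0,0,0,1],
    [0,0,-0.6,0,0,0,1],
    [0,0,-0.6,0,0,0,1],
    [0,0,-0.6,0,0,0,1]
  ]
}}

```text
clock: 8.28
tool_pos: [0.4938, -0.282, 0.2106]
eef_rot: [0.0, 0.872, -0.489, 0.001]
wrist_force: [0.2, 0.2, -1.8]
width: 0.191
gripper_force: 80.0
```

```bash
python3 -c "
from h import *
go(.5437,-.09,.21,4.7)"
```

```text
t 8.28 p [ 0.4938 -0.282   0.2106] psi -58.52 w 0.191 F [ 0.2  0.2 -1.8] T [-0.01  0.07  0.  ] g 80.0
  delta [-0.459  -0.4762  0.0016] [ 1.000e-04 -1.300e-03 -7.025e-01] rows 8.8
```

>>> {"method": "play_rows", "body": {
  "deltas": [
    [-0.459,-0.476,0,0,0,-0.702,1],
    [-0.459,-0.476,0,0,0,-0.702,1],
    [-0.459,-0.476,0,0,0,-0.702,1],
    [-0.459,-0.476,0,0,0,-0.702,1],
    [-0.459,-0.476,0,0,0,-0.702,1],
    [-0.459,-0.476,0,0,0,-0.702,1],
    [-0.459,-0.476,0,0,0,-0.702,1],
    [-0.459,-0.476,0,0,0,-0.702,1],
    [-0.459,-0.476,0,0,0,-0.702,1],
    [-0.459,-0.476,0,0,0,-0.702,1],
    [-0.459,-0.476,0,0,0,-0.702,1]
  ]
}}

```text
clock: 9.2
tool_pos: [0.5417, -0.0894, 0.2071]
eef_rot: [-0.001, 0.999, 0.039, -0.002]
wrist_force: [-0.5, -0.0, -1.7]
width: 0.188
gripper_force: 80.0
```

```bash
python3 -c "
from h import *
w=grab('wrist'); s=grab('scene')
wing(w,.5437,-.09,.203,.06,.006)
c=proj(s,[[.5437,-.09,.16]])[0].astype(int); print(c)
o=s['pixels'][max(c[1]-75,0):c[1]+75,c[0]-100:c[0]+100]
cv2.imwrite('pics/b.png',cv2.cvtColor(np.hstack([cv2.resize(w['pixels'],(400,300)),cv2.resize(o,(400,300))]),cv2.COLOR_RGB2BGR))
go(.5437,-.09,.15,4.7)"
```

```text
wing 11375 [ 0.558  -0.0881  0.2004] [ 0.5419 -0.0896] 0.0971 0.096 deg 94.47
[247 187]
t 9.3 p [ 0.5423 -0.0896  0.2082] psi 4.51 w 0.186 F [ 0.  -0.1 -1.8] T [ 0.01 -0.05 -0.02] g 79.9
  delta [0.005  0.0017 0.194 ] [-0.0006  0.0018 -0.0021] rows 1.4
```

View pics/b.png

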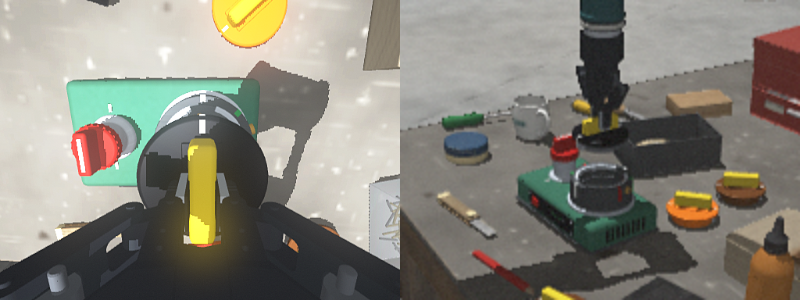

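The wrist view shows the lid level in the hand. The bar points at the far white mark, with the flange around (200,175) and the bowl beneath it.

```bash
python3 -c "
from h import *
from scipy.optimize import least_squares
p,r,s=pose(); d=grab('wrist')
uv=np.argwhere((d['depth']>0))[:,::-1]; P=pts(d,uv); L=r.inv().apply(P-p)
H=cv2.cvtColor(d['pixels'],cv2.COLOR_RGB2HSV)[uv[:,1],uv[:,0]]
m=(abs(L[:,2]-.0065)<.004)&(np.hypot(L[:,0],L[:,1])<.06)&(L[:,0]>-.01)
q=L[m]; print(len(q),np.median(q[:,2]),q[:,0].max(),q[:,1].min(),q[:,1].max())
e=[]
for a in np.radians(np.arange(-85,86,5)):
    if abs(a)<.01: pass
    k=abs(np.arctan2(q[:,1],q[:,0])-a)<.03
    if k.sum()>5: e.append(q[k][np.argmax(np.hypot(q[k][:,0],q[k][:,1]))][:2])
e=np.array(e); f=least_squares(lambda c:np.hypot(e[:,0]-c[0],e[:,1]-c[1])-c[2],[0,0,.05],loss='soft_l1',f_scale=.001); print(len(e),f.x.round(4),np.abs(f.fun).mean())
m=(abs(L[:,2]+.0195)<.004)&(abs(L[:,1])<.015)&(H[:,0]>18)&(H[:,0]<36)&(H[:,1]>120); q=L[m]; print('bar',len(q),q.max(0).round(4),q.min(0).round(4))
b=pts(d,np.array([[0,0]]));
go(.5437,-.09,.15,4.7)"
```

```text
10317 0.006692879255554649 0.048552521109856556 -0.04978604432213614 0.04957360101576534
35 [-0.0015 -0.0001  0.0497] 9.170826448356071e-05
bar 4252 [ 0.0336  0.0089 -0.0155] [-0.0359 -0.0089 -0.0232]
t 9.35 p [ 0.5426 -0.0898  0.2087] psi 4.54 w 0.19 F [-0.1  0.2 -1. ] T [-0.01 -0.03  0.06] g 79.9
  delta [0.0039 0.0012 0.1958] [-0.0004  0.0012 -0.0018] rows 1.4
```

>>> {"method": "play_rows", "body": {
  "deltas": [
    [0.0085,0.001,0.08,0,0,-0.002,1],
    [0.0085,0.001,0.15,0,0,-0.002,1],
    [0.0085,0.001,0.19,0,0,-0.002,1],
    [0.0085,0.001,0.19,0,0,-0.002,1],
    [0.0085,0.001,0.19,0,0,-0.002,1],
    [0.0085,0.001,0.19,0,0,-0.002,1]
  ]
}}

```text
clock: 9.85
tool_pos: [0.5466, -0.0901, 0.154]
eef_rot: [0.0, 0.999, 0.042, 0.001]
wrist_force: [-0.5, -1.6, -1.3]
width: 0.188
gripper_force: 80.0
```

```bash
python3 -c "
from h import *
go(.5451,-.09,.1265,4.7)"
```

```text
t 9.85 p [ 0.5466 -0.0901  0.154 ] psi 4.81 w 0.188 F [-0.5 -1.6 -1.3] T [ 0.02  0.03 -0.05] g 80.0
  delta [-0.0049 -0.0006  0.0915] [ 0.0002 -0.0009  0.0013] rows 0.7
```

>>> {"method": "play_rows", "body": {
  "deltas": [
    [-0.003,0,0.015,0,0,0,1],
    [-0.003,0,0.03,0,0,0,1],
    [-0.003,0,0.04,0,0,0,1],
    [-0.003,0,0.05,0,0,0,1],
    [-0.003,0,0.05,0,0,0,1],
    [-0.003,0,0.05,0,0,0,1]
  ]
}}

```text
clock: 10.35
tool_pos: [0.5447, -0.0899, 0.1377]
eef_rot: [-0.0, 0.999, 0.042, -0.0]
wrist_force: [0.4, 0.9, -1.2]
width: 0.188
gripper_force: 80.0
```

```bash
python3 -c "
from h import *
go(.5451,-.09,.1265,4.7)"
```

```text
t 10.35 p [ 0.5447 -0.0899  0.1377] psi 4.84 w 0.188 F [ 0.4  0.9 -1.2] T [ 0.03  0.   -0.01] g 80.0
  delta [0.0013 0.0005 0.0373] [-0.0001  0.0004  0.0016] rows 0.3
```

>>> {"method": "play_rows", "body": {
  "deltas": [
    [0,0,0.012,0,0,0,1],
    [0,0,0.024,0,0,0,1],
    [0,0,0.034,0,0,0,1],
    [0,0,0.038,0,0,0,1],
    [0,0,0.041,0,0,0,1],
    [0,0,0.041,0,0,0,1]
  ]
}}

```text
clock: 10.85
tool_pos: [0.5448, -0.0899, 0.1265]
eef_rot: [-0.0, 0.999, 0.042, -0.0]
wrist_force: [-4.2, -0.3, 4.4]
width: 0.192
gripper_force: 80.8
```

```bash
python3 -c "
from h import *
go(.5451,-.09,.1265,4.7)"
```

```text
t 10.85 p [ 0.5448 -0.0899  0.1265] psi 4.84 w 0.192 F [-4.2 -0.3  4.4] T [0.11 0.42 0.03] g 80.8
  delta [ 0.001   0.0004 -0.0001] [-0.0001  0.0003  0.0016] rows 0.0
```

>>> {"method": "play_rows", "body": {
  "deltas": [
    [-0.004,0,0.003,0,0,0,1],
    [-0.004,0,0.005,0,0,0,1],
    [-0.004,0,0.005,0,0,0,1]
  ]
}}

```text
clock: 11.1
tool_pos: [0.5448, -0.0899, 0.1264]
eef_rot: [-0.0, 0.999, 0.042, 0.001]
wrist_force: [-3.5, 1.5, 9.9]
width: 0.19
gripper_force: 81.6
```

```bash
python3 -c "
from h import *
go(.5451,-.09,.1265,-40.3)"
```

```text
t 11.1 p [ 0.5448 -0.0899  0.1264] psi 4.84 w 0.19 F [-3.5  1.5  9.9] T [0.3  0.51 0.01] g 81.6
  delta [ 0.001   0.0003 -0.0002] [-5.000e-04 -1.400e-03  5.015e-01] rows 6.3
```

>>> {"method": "play_rows", "body": {
  "deltas": [
    [0,0,-0.002,0,0,0.05,1],
    [0,0.001,-0.002,0,0,0.1,1],
    [0,0.001,-0.002,0,0,0.16,1],
    [-0.001,0.002,-0.002,0,0,0.22,1],
    [-0.001,0.002,-0.002,0,0,0.28,1],
    [-0.001,0.003,-0.002,0,0,0.34,1],
    [-0.001,0.003,-0.002,0,0,0.39,1],
    [-0.001,0.003,-0.002,0,0,0.43,1],
    [-0.001,0.003,-0.002,0,0,0.45,1],
    [-0.001,0.003,-0.002,0,0,0.46,1],
    [-0.001,0.003,-0.002,0,0,0.46,1]
  ],
  "force": 100
}}

```text
clock: 12.02
tool_pos: [0.5455, -0.0911, 0.1265]
eef_rot: [-0.0, 0.95, -0.314, 0.002]
wrist_force: [0.6, 0.1, 6.1]
width: 0.185
gripper_force: 98.5
```

```bash
cat > bar.py <<'E'
from h import *
p,r,s=pose(); d=grab('wrist')
uv=np.argwhere((d['depth']>0))[:,::-1]; P=pts(d,uv); L=P-p
H=cv2.cvtColor(d['pixels'],cv2.COLOR_RGB2HSV)[uv[:,1],uv[:,0]]
q=P[(abs(P[:,2]-.146)<.004)&(np.hypot(L[:,0],L[:,1])<.045)&(H[:,0]>16)&(H[:,0]<36)&(H[:,1]>100)]
a=cv2.minAreaRect(q[:,:2].astype(np.float32)); print(len(q),np.median(q[:,2]),a)
for z,lo,hi,n in((.112,(45,120,60),(80,255,255),"green"),(.112,(0,0,190),(180,50,255),"white"),(.112,(0,150,80),(6,255,255),"red")):
    m=cv2.inRange(cv2.cvtColor(d['pixels'],cv2.COLOR_RGB2HSV),lo,hi); k,l,st,c=cv2.connectedComponentsWithStats(m)
    for i in range(1,k):
        if 4<st[i,4]<600:
            w=np.median(pts(d,np.argwhere(l==i)[:,::-1]),0); dd=np.hypot(w[0]-.5437,w[1]+.09)
            if dd<.075 and w[2]>.09: print(n,st[i].tolist(),w.round(4),dd.round(4),"ang",np.degrees(np.arctan2(w[1]+.09,w[0]-.5437)).round(1))
save(d,'w5.png')
go(.5448,-.09,.1265,-40.3)
E
python3 bar.py
```

```text
4248 0.14555225858485948 ((0.5424596071243286, -0.09363774210214615), (0.0251789391040802, 0.06931214779615402), 54.171688079833984)
green [259, 132, 11, 16, 148] [ 0.5854 -0.1253  0.1121] 0.0546 ang -40.3
white [256, 154, 6, 16, 96] [ 0.5784 -0.1159  0.1202] 0.0433 ang -36.8
white [168, 202, 10, 47, 151] [ 0.5794 -0.0504  0.1119] 0.0534 ang 47.9
white [343, 222, 3, 13, 16] [ 0.5127 -0.1329  0.1119] 0.053 ang -125.8
white [177, 250, 5, 9, 13] [ 0.5598 -0.0396  0.1121] 0.0529 ang 72.3
white [236, 302, 6, 3, 8] [ 0.5093 -0.0475  0.1119] 0.0547 ang 129.0
white [62, 355, 13, 16, 131] [ 0.5793 -0.0597  0.2159] 0.0468 ang 40.4
red [322, 165, 13, 15, 109] [ 0.548  -0.1438  0.1125] 0.054 ang -85.4
t 12.07 p [ 0.5455 -0.0911  0.1265] psi -36.53 w 0.183 F [1.4 1.7 4.8] T [ 0.09 -0.02  0.07] g 98.5
  delta [-0.004  -0.0017  0.    ] [-0.0013 -0.0023  0.0419] rows 0.5
```

View pics/w5.png

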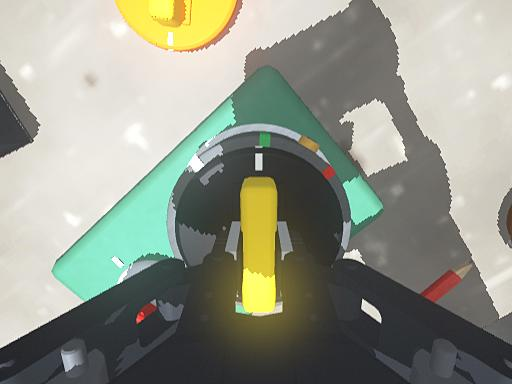

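The lid pointer at (259,162) is just short of the green mark at (264,140), about 3.6° to go.

>>> {"method": "play_rows", "body": {
  "deltas": [
    [0,0,0,0,0,0.015,1],
    [0,0,0,0,0,0.03,1],
    [0,0,0,0,0,0.04,1],
    [0,0,0,0,0,0.042,1],
    [0,0,0,0,0,0.042,1],
    [0,0,0,0,0,0.042,1],
    [0,0,0,0,0,0.042,1],
    [0,0,0,0,0,0.042,1],
    [0,0,0,0,0,0.042,1]
  ]
}}

```text
clock: 12.82
tool_pos: [0.5454, -0.0912, 0.1265]
eef_rot: [-0.0, 0.939, -0.344, 0.002]
wrist_force: [0.7, 1.2, 5.7]
width: 0.19
gripper_force: 98.5
```

```bash
python3 bar.py | grep -v red; python3 -c "
from h import *
d=grab('wrist'); wing(d,.534,.0316,.144,.035)"
```

```text
4243 0.1455748294816495 ((0.5418568253517151, -0.09337273985147476), (0.025187823921442032, 0.06982453167438507), 50.25559997558594)
green [253, 132, 11, 15, 147] [ 0.5856 -0.1255  0.1122] 0.0549 ang -40.3
white [255, 154, 7, 16, 109] [ 0.5769 -0.1181  0.1204] 0.0435 ang -40.3
white [169, 210, 7, 27, 64] [ 0.5801 -0.0524  0.1119] 0.0523 ang 45.9
white [344, 219, 7, 8, 11] [ 0.5125 -0.133   0.1118] 0.0531 ang -125.9
white [174, 238, 2, 5, 6] [ 0.5718 -0.046   0.1124] 0.0522 ang 57.4
white [180, 255, 2, 4, 5] [ 0.561  -0.0405  0.1118] 0.0525 ang 70.7
white [62, 355, 12, 15, 119] [ 0.5814 -0.0623  0.2159] 0.0468 ang 36.3
white [450, 358, 5, 8, 15] [ 0.5216 -0.1325  0.216 ] 0.0479 ang -117.4
t 12.87 p [ 0.5454 -0.0912  0.1265] psi -40.29 w 0.184 F [1.5 0.8 5.5] T [ 0.07 -0.06  0.23] g 98.5
  delta [-0.004  -0.0017  0.0001] [-0.0013 -0.0022  0.0001] rows 0.0
wing 0 [nan nan nan] [0. 0.] 0.0 0.0 deg nan
  avg = a.mean(axis, **keepdims_kw)
  ret = um.true_divide(
h.py:37: RuntimeWarning: Degrees of freedom <= 0 for slice
  a,(w,h),t=cv2.minAreaRect(q[:,:2].astype(np.float32)); e,v=np.linalg.eigh(np.cov(q[:,:2].T)); v=v[:,1]
  c *= np.true_divide(1, fact)
  c *= np.true_divide(1, fact)
h.py:38: RuntimeWarning: Mean of empty slice.
  print("wing",len(q),q.mean(0).round(4),np.round(a,4),round(w,4),round(h,4),"deg",np.degrees(np.arctan2(v[1],v[0])).round(2)%180)
```

```bash
python3 -c "
from rig import env
print(env.hand_in())"
```

```text
the job is handed in; nothing more can be done
None
```

The filler cap is screwed down tight and the lid is fully home. The arm is still gripping it, with its pointer measured at the green mark (both at -40.3°), and the job is handed in at about 13 s of the 61 s allowed.

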